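# Dispense sample vials by pressing the gate rocker

### The job

Push the pulled-out catch tray of the vial dispenser fully home under the mouth of its chute, then press the paddle of the rocker down so that the gate lifts, and keep it down until all three vials have rolled into the tray. Then let go so that the gate drops shut again. Use the fingers only to push and press: do not pick up or touch the vials or the gate, and leave the other things on the table where they are.

Things in the scene. Friction and masses are not known exactly. Their poses are not given: they have to be found in the camera images.
- dispenser: Vial dispenser fixed on the table: steel base 112x310x3 mm, open chute sloping 18 degrees down to -y, its mouth 50 mm up at y = -72 mm; highest fixed parts two posts at y = 0, x = +-37 mm, 116 mm high. Origin on the table beneath the rocker's pivot; x across the chute (away from the robot), y along it towards the paddle, z up. Paddle at +y (robot's left), gate and tray at -y (right).
- rocker (a joint): Rocking steel bar above the chute on a level pin 105 mm above the dispenser's origin; paddle on its +y end, gate on its -y end. Value in rad: 0 = gate shut; grows as the paddle is pressed down, to 0.38 at its stop (gate about 26 mm higher, paddle about 33 mm lower). A spring shuts it when let go: about 3 N at the paddle to start, 5.5 N at the stop.
- paddle_top (a point): Centre of the top face of the grey ribbed paddle, 40 mm (x) by 44 mm (y), 90 mm from the pivot, 112 mm above the table when the gate is shut. Press straight down here; there is nothing under it but the base plate. Axes as the rocker's, level and like the dispenser's when shut.
- gate_edge (a point): Middle of the lower edge of the grey gate plate (44 mm wide, 3 mm thick, 52 mm high) that hangs from the rocker's -y end across the chute, 60 mm from the pivot. Vials 16 mm thick must pass below it.
- tray (a joint): Slide of the grey catch tray along the dispenser's y. Value in m: 0 = fully home against its stop, with its inner end under the chute's mouth; grows as the tray is pulled out towards -y, to 0.10. About 1.5 N moves it (more when fast), and it stays where it is left.
- tray_face (a point): Centre of the outer face of the tray's outer end wall, 30 mm above the table. The wall is 92 mm wide (x), its top 53 mm above the table with a small rim 2.5 mm farther out. The face looks to the dispenser's -y; push here towards +y. It lies at y = -165 mm of the dispenser when the tray is home.
- tray_in (a point): Centre of the tray's inner floor, 7 mm above the table; inside 86 mm (x) by 112 mm (y). Side walls reach 40 mm, the inner end wall 30 mm above the table. Axes as the dispenser's.
- vial_a (a point): Centre of a sample vial with a cap, 16 mm thick and 58 mm long, lying across the chute; the first behind the gate.
- vial_b (a point): Centre of the second, like vial, just uphill of the first.
- vial_c (a point): Centre of the third, like vial, uphill of the second.
- lying_1: The first vial itself; its origin is at the middle of its bottom end, its z runs to the cap.
- lying_2: The second vial itself; its origin is at the middle of its bottom end, its z runs to the cap.
- lying_3: The third vial itself; its origin is at the middle of its bottom end, its z runs to the cap.
- weight: Short dark lead weight, 26 mm wide, 21 mm high, standing beside the dispenser on its far side; a bystander. Origin under its centre.
- stopper: Short brown tapered stopper, 22 mm wide, 20 mm high, standing beside the dispenser on its far side; a bystander. Origin under its centre.
- dish: Round clear dish with dark eggs, 58 mm across, 12 mm high, beside the dispenser on its near side; a bystander. Origin under its centre.
- counter: Round hand tally counter with a ring, 43x64 mm, 22 mm high, beside the dispenser near the paddle, on its near side; a bystander. Origin under its centre.
- marker: Marker pen lying on the table, 135 mm long, 16 mm thick, beside the dispenser near the tray, on its near side; a bystander. Origin under its centre.

How it is judged:
By the outcome, as a careful person would: the job done as asked, in the order asked, and still so for the second after the job is handed in, with the robot touching nothing.
It also fails if it takes over 48 s, if anything falls off the work surface, if the arm or the gripper's body presses on something with over 40 N, if the wrist force passes 120 N, or if a joint passes its speed limit or range.

### The arm

A 7-joint arm with a two-finger parallel gripper is mounted at the origin on a cart in front of the work surface, level with it; the furniture and walls round the work are solid. World frame = base frame: x ahead of the robot, y to its left, z up, the work surface at z = 0. Lengths are in m, angles in rad, forces in N, time in s.
With the tool pointing down it reaches from about 0.4 to 0.875 m from the base axis. Payload 19.3 kg.
Tool frame: the origin (TCP) lies midway between the tips of the shut fingers; the grasp point (between the pads) lies 19 mm behind it; z points along the fingers, y is the line along which they close (so a half turn about z gives the same grasp; the last joint's range is limited). The gripper opens to 85 mm and grips with 20 to 120 N. Pads are 22 mm wide; open, the fingers measure 114 mm over their backs; the gripper's body (76 mm by 85 mm) begins 54 mm behind the grasp point. The pads swing forward as they close: fully open they stand 13 mm farther back than shut.
Start: joints at [-1.198, 0.521, -0.036, 1.599, 0.021, 1.021, -0.113], TCP at [0.268, 0.565, 0.231] pointing down, gripper open.
Joint ranges: [-2.91, 2.91], [-0.3, 2.13], [-1.5, 1.42], [0.17, 2.43], [-1.26, 4.41], [0.16, 1.93], [-2.52, 2.52]. Speed limits (rad/s): [1.89, 1.89, 2.39, 2.39, 3.01, 3.01, 3.01].

### API

Orientations are given as [roll, pitch, yaw] about the fixed x, y, z axes, in that order (R = Rz(yaw) Ry(pitch) Rx(roll)).
In Python, from workcell import * gives the robot as it stands. The module is installed in compiled form; this text tells all that it offers.
- The arm moves only by the tool play_rows, never from a script. Its argument "deltas" is a list of rows, each a list of 7 numbers: the shift along the tool's x, y, z in units of 500 mm (1.0 is 500 mm), then the turn, a rotation vector about the tool's x, y, z in units of 120 degrees (1.0 is 120 degrees), then the closure, from 0 (fully open) to 1 (shut). A call has 1 to 10 rows; each row is the pose to reach, as a shift and turn from the pose commanded when the call began, along the tool's axes at that moment; what a row does not reach only later rows make up. A row lasts 1/10 s, in which the tool goes at most 50 mm and 8.59 degrees, less where a joint would pass 70% of its speed; a pose out of reach is approached as far as the arm can. A call with a number of a shift or a turn outside -1 to 1 is refused whole. A call with a gripper value outside its range is refused whole. The fingers move at their own pace and stop on an object; "newtons" is the grip in N (left out, the last holds). Time passes only in rows, so rows that repeat a pose let the fingers close. It gives the time, the measured TCP pose, the force, the opening and the grip force at its end, in the units of the state.
- observe(): the state, without advancing time (a new reading comes with each control period).
- grab_frame(name): name is "side" or "top" or "wrist"; returns the picture (420x560x3 uint8, red, green, blue); there is no depth.
- get_calibration(name): a dict with "fovy" (degrees; the focal length in pixels is half the picture's height over the tangent of half this angle, whatever the lens; pixels are square), "cx", "cy" (the principal point, pixels), "k1" (the pictures are not rectified: a ray, as slopes to the right and down, at radius r is drawn at 1 + k1 r^2 times it, then the intrinsics apply), "xyz" and "rotation" of the camera in the world. Camera axes: x right, y down, z forward; pixel columns grow to the right and rows downward; lengths in m; the calibration is good to about 2 mm. A picture is of the moment at which its call begins: read the wrist's pose just before it. get_calibration takes no time and is no camera call; for the wrist camera it gives the pose at the moment of the call.
- job_done(): hands the job in; it is judged then, once.
The state is a dict: "clock": time; "qpos": joint angles; "qd": joint speeds; "joint_efforts": joint torques, N m; "position": TCP position; "tool_rot": TCP orientation; "force": force on the tool from outside, world axes, zero at the start; "moment": the same for the moment, N m; "grip_width": finger opening in m; "finger_force": force on a finger pad.
Only numpy, scipy, OpenCV 4.12 (cv2) and the standard library are available. Lean on these libraries where they do the work, as an engineer would, in place of code of your own. Each camera call takes 0.05 s, during which the arm holds its last target. There are 200 camera calls.

## Working session

There is one attempt and no reset: what is moved stays moved. The work goes in short steps, Python scripts to look and compute and a tool call to move; the robot and the scene stay as the last step left them, time stands still between calls to the robot, and variables do not carry over. Pictures are saved under pics/ and viewed, at most 10 in all, crops included, and the job is handed in when it is done.

Besides the shell and the picture viewer there is one more tool, called after "Emit:" as name(argument=value, ...), one argument or row to a line, values as JSON. play_rows: Moves the arm, as the interface text tells. Its arguments: {"type":"object","properties":{"deltas":{"type":"array"},"newtons":{"type":"number"}},"required":["deltas"]}

```bash
mkdir -p pics; python3 - <<'E'
from workcell import *
import cv2
for n in("top","side"):
    cv2.imwrite(f"pics/{n}0.png",grab_frame(n)[...,::-1]); print(n,get_calibration(n))
print(observe())
E
```

```text
top {'fovy': 43.52974629283903, 'cx': 281.752087882676, 'cy': 210.06513736312831, 'k1': -0.05866459642343827, 'xyz': array([0.41116008, 0.04788314, 1.11621934]), 'rotation': array([-3.01130741e+00, -2.08698907e-03, -1.56424418e+00])}
side {'fovy': 51.393723468217146, 'cx': 273.75333371480576, 'cy': 208.64562820891737, 'k1': -0.044949053834060324, 'xyz': array([0.48768674, 0.73646476, 0.62018955]), 'rotation': array([-2.23627555, -0.02268193, -3.06626137])}
{'clock': 0.1, 'qpos': array([-1.19819764,  0.52194072, -0.03633   ,  1.59991006,  0.02116879,
        1.02112825, -0.11279554]), 'qd': array([-0.00069649, -0.00192137,  0.0016573 , -0.00036097,  0.00022235,
       -0.0009491 , -0.00162874]), 'joint_efforts': array([ 3.32018120e-03, -9.28480840e+01,  1.98456332e+00, -3.70534587e+01,
        1.83397037e-02,  5.36902458e-03,  9.87555552e-06]), 'position': array([0.26768973, 0.56444975, 0.23080645]), 'tool_rot': array([-3.14059060e+00,  4.23769978e-05,  2.69877264e+00]), 'force': array([ 0.35116262, -0.44940969,  0.44101694]), 'moment': array([-0.03196047, -0.02619673, -0.03351695]), 'finger_force': 0.0, 'grip_width': 0.08514028189873667}
```

View pics/top0.png

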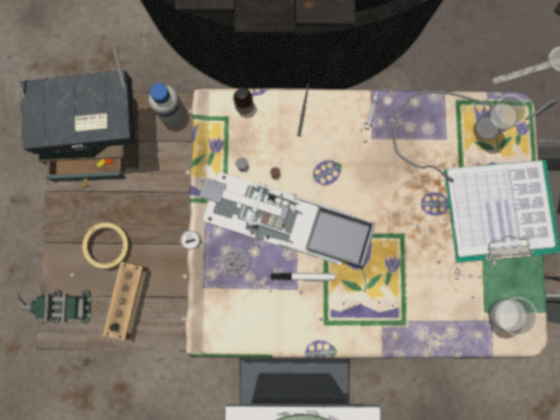

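View pics/side0.png

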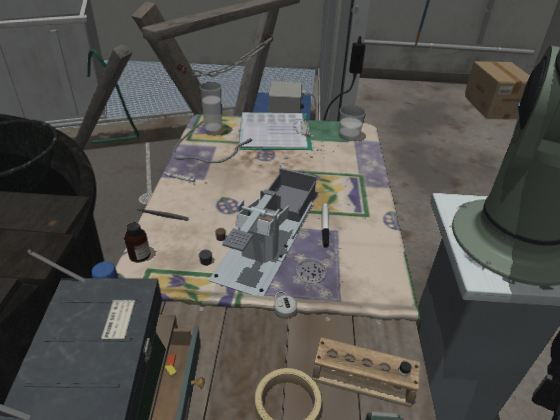

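The top view shows the dispenser from the paddle at (213,187) to the pulled-out tray at (345,240). The side view shows it around (265,235). I'll zoom in for pixel features.

```bash
python3 - <<'E'
import cv2,numpy as np
t=cv2.imread("pics/top0.png")[160:285,190:390]
cv2.imwrite("pics/tz.png",cv2.resize(t,None,fx=4,fy=4,interpolation=cv2.INTER_CUBIC))
E
cat > h.py <<'E'
import numpy as np, cv2
from scipy.spatial.transform import Rotation as R
def ray(c,u,v):
    f=210/np.tan(np.radians(c['fovy']/2))
    K=np.array([[f,0,c['cx']],[0,f,c['cy']],[0,0,1.]])
    p=cv2.undistortPoints(np.array([[[u,v]]],float),K,np.array([c['k1'],0,0,0.]))[0,0]
    return R.from_euler('xyz',c['rotation']).apply([p[0],p[1],1.])
def onz(c,u,v,z):
    d=ray(c,u,v); o=np.array(c['xyz']); return o+d*(z-o[2])/d[2]
def proj(c,P):
    f=210/np.tan(np.radians(c['fovy']/2))
    q=R.from_euler('xyz',c['rotation']).inv().apply(np.atleast_2d(P)-c['xyz']); s=q[:,:2]/q[:,2:]
    return s*(1+c['k1']*(s**2).sum(1,keepdims=True))*f+[c['cx'],c['cy']]
E
```

```text
(no output)
```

View pics/tz.png

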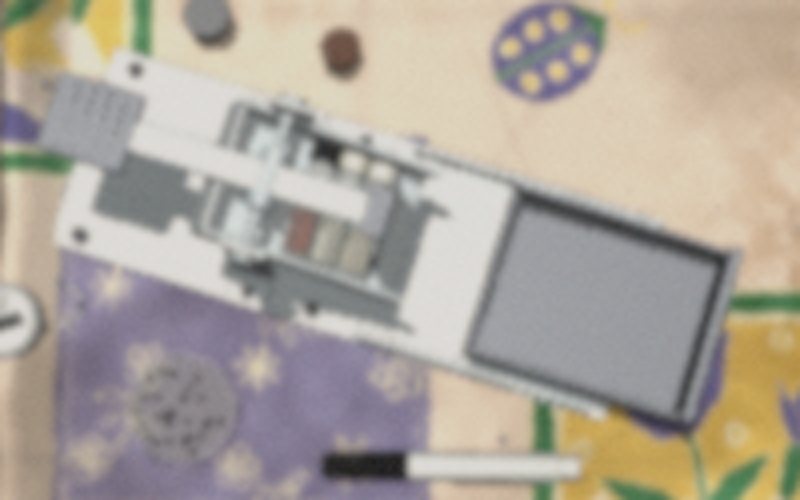

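The zoom shows the base's left corners at (120,48) and (57,243), its lower-right corner at (605,412), the paddle corners near (62,72), (145,92), (120,170), (38,145), and the tray's outer rim from (740,252) to (690,430).

```bash
python3 - <<'E'
from workcell import *
from h import *
c=get_calibration("top")
P=lambda u,v,z: onz(c,190+u/4-.375,160+v/4-.375,z)
A,B,C=P(120,48,.003),P(57,243,.003),P(605,412,.003)
print("base",A,B,C,np.linalg.norm(A-B),np.linalg.norm(B-C))
pad=np.mean([P(*q,.112) for q in[(62,72),(145,92),(120,170),(38,145)]],0);print("paddle",pad)
r=[P(740,252,.053),P(690,430,.053)];print("rim",r,np.linalg.norm(r[0]-r[1]),np.mean(r,0))
y=(B-C)/np.linalg.norm(B-C); m=(A+B)/2
x=(A-B)/np.linalg.norm(A-B)
print("yaw by y,x",np.degrees(np.arctan2(-y[0],y[1])),np.degrees(np.arctan2(x[1],x[0])))
d=pad-np.mean(r,0);print("yaw by paddle-tray",np.degrees(np.arctan2(-d[0],d[1])))
yaw=np.arctan2(-d[0],d[1]);yv=np.array([-np.sin(yaw),np.cos(yaw),0]);print("dist",d@yv,"paddle->origin",pad-.09*yv, "baseleft rel",(m-pad+.09*yv)@yv, "rim y rel", -(d@yv)+.09)
for n,u in dict(weight=(208,20,.02),stopper=(342,52,.02),dish=(182,408,.01),counter=(10,320,.02),mk1=(325,467,.01),mk2=(580,467,.01)).items(): print(n,P(*u))
E
```

```text
base [0.63974858 0.18107887 0.003     ] [0.53374166 0.21234258 0.003     ] [ 0.44602524 -0.07897998  0.003     ] 0.11052097814332626 0.3042416865399527
paddle [0.58194045 0.18119111 0.112     ]
rim [array([ 0.52597264, -0.14276181,  0.053     ]), array([ 0.4356384 , -0.11612219,  0.053     ])] 0.09418038194391486 [ 0.48080552 -0.129442    0.053     ]
yaw by y,x -16.756903096538835 -16.431915792455573
yaw by paddle-tray -18.034047074046658
dist 0.3266821196800047 paddle->origin [0.55407806 0.09561257 0.112     ] baseleft rel 0.10624461410459357 rim y rel -0.23668211968000472
weight [0.65171783 0.13253972 0.02      ]
stopper [0.63485103 0.06112654 0.02      ]
dish [0.44645906 0.14353886 0.01      ]
counter [0.49122721 0.23342875 0.02      ]
mk1 [0.41628804 0.06832625 0.01      ]
mk2 [ 0.41708382 -0.06490867  0.01      ]
```

```bash
cat >> h.py <<'E'
YAW=np.radians(-17.4); YV=np.array([-np.sin(YAW),np.cos(YAW),0]); O=np.array([.555,.0953,0])
def deltas(s,targets,yaw=None):
    Rt=R.from_euler('xyz',s['tool_rot'])
    for t in targets:
        print(np.round(Rt.inv().apply(np.array(t)-s['position'])/.5,4))
    g=R.from_euler('xyz',[np.pi,0,np.pi+YAW]); print("turn",np.round(np.degrees((Rt.inv()*g).as_rotvec())/120,4))
E
python3 - <<'E'
from workcell import *
from h import *
deltas(observe(),[[.36,.43,.23],[.45,.28,.22],[.47,.15,.22]])
print(O-.285*YV)
E
```

```text
[-0.282  -0.1639  0.0018]
[-0.5732 -0.3578  0.022 ]
[-0.7208 -0.5756  0.0222]
turn [-0.0005 -0.     -0.0664]
[ 0.46977337 -0.17665849  0.        ]
```

Emit:
play_rows(
  deltas=[
    [-0.09, -0.05, 0, 0, 0, -0.02, 1],
    [-0.18, -0.11, 0, 0, 0, -0.04, 1],
    [-0.28, -0.16, 0, 0, 0, -0.066, 1],
    [-0.36, -0.21, 0.01, 0, 0, -0.066, 1],
    [-0.43, -0.26, 0.01, 0, 0, -0.066, 1],
    [-0.5, -0.31, 0.02, 0, 0, -0.066, 1],
    [-0.57, -0.36, 0.02, 0, 0, -0.066, 1],
    [-0.62, -0.43, 0.02, 0, 0, -0.066, 1],
    [-0.67, -0.5, 0.02, 0, 0, -0.066, 1],
    [-0.72, -0.575, 0.02, 0, 0, -0.066, 1],
  ],
)

```text
clock: 1.1
position: [0.4699, 0.1491, 0.2211]
tool_rot: [-3.141, -0.0, 2.837]
force: [0.3, -0.0, 0.8]
grip_width: -0.0001
finger_force: 0.0
```

```bash
python3 - <<'E'
from workcell import *
from h import *
s=observe();print(s['position'],s['tool_rot'],s['clock'],s['grip_width'])
deltas(s,[[.47,0,.22],[.47,-.176,.22]])
E
```

```text
[0.4698801  0.14906621 0.22113853] [-3.14149079e+00 -2.04195521e-04  2.83721902e+00] 1.1 -8.036383822959888e-05
[-0.0896 -0.2844  0.0023]
[-0.1951 -0.6202  0.0023]
turn [-0.     -0.0001 -0.0003]
```

Tool y now lies along the dispenser's y.

Emit:
play_rows(
  deltas=[
    [-0.02, -0.06, 0, 0, 0, 0, 1],
    [-0.04, -0.13, 0, 0, 0, 0, 1],
    [-0.06, -0.2, 0, 0, 0, 0, 1],
    [-0.09, -0.28, 0, 0, 0, 0, 1],
    [-0.11, -0.35, 0, 0, 0, 0, 1],
    [-0.13, -0.42, 0, 0, 0, 0, 1],
    [-0.15, -0.49, 0, 0, 0, 0, 1],
    [-0.175, -0.56, 0, 0, 0, 0, 1],
    [-0.195, -0.62, 0, 0, 0, 0, 1],
    [-0.195, -0.62, 0.1, 0, 0, 0, 1],
  ],
)

```text
clock: 2.1
position: [0.4724, -0.1794, 0.1747]
tool_rot: [-3.141, 0.009, 2.832]
force: [2.9, 0.8, -2.9]
grip_width: -0.0002
finger_force: 0.0
```

```bash
python3 - <<'E'
from workcell import *
from h import *
s=observe();print(s['position'],s['clock'])
deltas(s,[[.4698,-.1767,.028]])
c=get_calibration("wrist");cv2.imwrite("pics/w1.png",grab_frame("wrist")[...,::-1])
print(proj(c,[O-.2345*YV+[0,0,.03],O-.237*YV+[0,0,.053],s['position']*[1,1,0]+[0,0,.03]]))
E
```

```text
[ 0.47239539 -0.17940722  0.17473448] 2.1
[0.0093 0.0038 0.2934]
turn [-0.0004  0.0044 -0.0029]
[[332.10329816 191.59884306]
 [333.68167914 197.51428828]
 [277.87758253 195.18308818]]
```

View pics/w1.png

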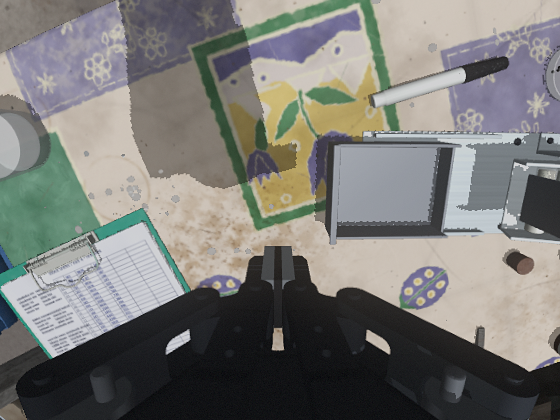

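The wrist view shows the tray's outer rim from (327,137) to (331,243), with its middle at (329,190). I predicted (334,197), so the tray is about 5 mm nearer the robot. The gap to the fingers is still clear, so I'll shift slightly and go down.

Emit:
play_rows(
  deltas=[
    [0.005, 0, 0.05, 0, 0, 0, 1],
    [0.01, 0, 0.1, 0, 0, 0, 1],
    [0.01, 0, 0.15, 0, 0, 0, 1],
    [0.01, 0, 0.2, 0, 0, 0, 1],
    [0.01, 0, 0.24, 0, 0, 0, 1],
    [0.01, 0, 0.27, 0, 0, 0, 1],
    [0.01, 0, 0.286, 0, 0, 0, 1],
    [0.01, 0, 0.286, 0, 0, 0, 1],
  ],
)

```text
clock: 2.95
position: [0.4648, -0.1723, 0.0279]
tool_rot: [3.142, -0.002, 2.838]
force: [0.6, -0.2, 0.3]
grip_width: 0.0002
finger_force: 0.0
```

```bash
python3 - <<'E'
from workcell import *
from h import *
s=observe();print(s['position'],s['force'],(s['position']-O)@YV)
E
```

```text
[ 0.46476696 -0.17226945  0.02787803] [ 0.61074586 -0.18460037  0.27731099] -0.2823089180620363
```

Emit:
play_rows(
  deltas=[
    [0, 0.016, 0, 0, 0, 0, 1],
    [0, 0.032, 0, 0, 0, 0, 1],
    [0, 0.048, 0, 0, 0, 0, 1],
    [0, 0.064, 0, 0, 0, 0, 1],
    [0, 0.08, 0, 0, 0, 0, 1],
    [0, 0.096, 0, 0, 0, 0, 1],
    [0, 0.112, 0, 0, 0, 0, 1],
    [0, 0.128, 0, 0, 0, 0, 1],
    [0, 0.144, 0, 0, 0, 0, 1],
    [0, 0.16, 0, 0, 0, 0, 1],
  ],
)

```text
clock: 3.95
position: [0.4893, -0.0959, 0.0283]
tool_rot: [-3.142, -0.0, 2.837]
force: [0.2, -1.9, 0.6]
grip_width: 0.0004
finger_force: 0.8
```

Emit:
play_rows(
  deltas=[
    [0, 0.006, 0, 0, 0, 0, 1],
    [0, 0.012, 0, 0, 0, 0, 1],
    [0, 0.018, 0, 0, 0, 0, 1],
    [0, 0.024, 0, 0, 0, 0, 1],
    [0, 0.028, 0, 0, 0, 0, 1],
    [0, 0.028, 0, 0, 0, 0, 1],
  ],
)

```text
clock: 4.55
position: [0.4934, -0.0829, 0.0283]
tool_rot: [3.142, -0.0, 2.837]
force: [0.5, -0.7, -0.2]
grip_width: 0.0002
finger_force: 0.0
```

```bash
python3 - <<'E'
from workcell import *
from h import *
s=observe();print(s['position'],s['force'],(s['position']-O)@YV)
E
```

```text
[ 0.4933825  -0.08285061  0.02827018] [ 0.45552696 -0.72608538 -0.1831923 ] -0.18842464386913577
```

Pushing on until the force rises at the stop.

Emit:
play_rows(
  deltas=[
    [0, 0.004, 0, 0, 0, 0, 1],
    [0, 0.008, 0, 0, 0, 0, 1],
    [0, 0.012, 0, 0, 0, 0, 1],
    [0, 0.016, 0, 0, 0, 0, 1],
    [0, 0.016, 0, 0, 0, 0, 1],
  ],
)

```text
clock: 5.05
position: [0.4953, -0.0766, 0.0283]
tool_rot: [-3.14, -0.0, 2.836]
force: [-3.3, -9.0, 1.2]
grip_width: 0.0004
finger_force: 4.5
```

Emit:
play_rows(
  deltas=[
    [0, 0.004, 0, 0, 0, 0, 1],
    [0, 0.006, 0, 0, 0, 0, 1],
    [0, 0.008, 0, 0, 0, 0, 1],
    [0, 0.008, 0, 0, 0, 0, 1],
  ],
)

```text
clock: 5.45
position: [0.4954, -0.076, 0.0283]
tool_rot: [-3.137, -0.001, 2.833]
force: [-8.4, -29.5, 3.6]
grip_width: -0.0001
finger_force: 15.2
```

The force rose to 30 N and the tool stopped, at the expected place for home. Backing off and rising.

Emit:
play_rows(
  deltas=[
    [0, -0.02, 0, 0, 0, 0, 1],
    [0, -0.05, 0, 0, 0, 0, 1],
    [0, -0.08, 0, 0, 0, 0, 1],
    [0, -0.08, -0.07, 0, 0, 0, 1],
    [0, -0.08, -0.15, 0, 0, 0, 1],
    [0, -0.08, -0.23, 0, 0, 0, 1],
    [0, -0.08, -0.3, 0, 0, 0, 1],
    [0, -0.08, -0.34, 0, 0, 0, 1],
    [0, -0.08, -0.36, 0, 0, 0, 1],
    [0, -0.08, -0.36, 0, 0, 0, 1],
  ],
)

```text
clock: 6.45
position: [0.4854, -0.1097, 0.209]
tool_rot: [3.141, 0.002, 2.837]
force: [-0.4, -0.5, -0.8]
grip_width: 0.0
finger_force: 0.0
```

```bash
python3 - <<'E'
from workcell import *
from h import *
s=observe();print(s['position'],s['clock'],s['force'])
cv2.imwrite("pics/w2.png",grab_frame("wrist")[...,::-1])
P=np.array([.582,.1812,.16])
deltas(s,[[.555,.05,.21],P+[0,0,.05],P])
c=get_calibration("wrist")
print(proj(c,[O-.1675*YV+[0,0,.053],O-.072*YV+[0,0,.05],P-[0,0,.048]]))
E
```

```text
[ 0.48542774 -0.1096717   0.20896116] 6.45 [-0.40811971 -0.452034   -0.78570459]
[-0.0371  0.3464 -0.0018]
[-0.01    0.6129 -0.0017]
[-0.0098  0.6128  0.0983]
turn [ 0.0003  0.0008 -0.0003]
[[326.42462432 199.54764059]
 [418.34434227 198.95567076]
 [617.77853153 216.54772913]]
```

View pics/w2.png

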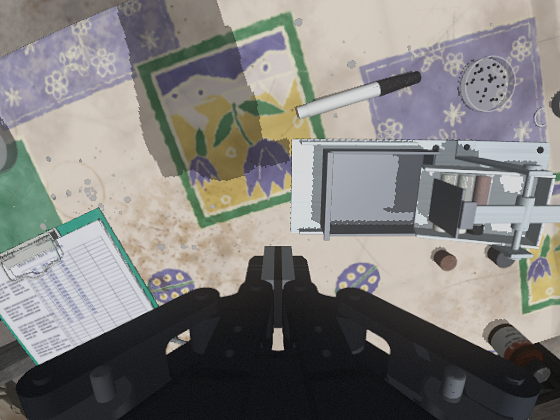

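The tray is home: its rim is at column 326, as predicted. The vials still lie behind the shut gate. Next, above the paddle.

Emit:
play_rows(
  deltas=[
    [0, 0.06, 0, 0, 0, 0, 1],
    [0, 0.13, 0, 0, 0, 0, 1],
    [0, 0.2, 0, 0, 0, 0, 1],
    [0, 0.27, 0, 0, 0, 0, 1],
    [0, 0.34, 0, 0, 0, 0, 1],
    [0, 0.41, 0, 0, 0, 0, 1],
    [-0.005, 0.48, 0, 0, 0, 0, 1],
    [-0.01, 0.55, 0, 0, 0, 0, 1],
    [-0.01, 0.613, 0, 0, 0, 0, 1],
    [-0.01, 0.613, 0.02, 0, 0, 0, 1],
  ],
)

```text
clock: 7.5
position: [0.5818, 0.1858, 0.1966]
tool_rot: [3.14, -0.001, 2.842]
force: [-0.3, 0.6, -0.2]
grip_width: 0.0001
finger_force: 0.0
```

```bash
python3 - <<'E'
from workcell import *
from h import *
s=observe();print(s['position'],s['clock'],s['force'])
c=get_calibration("wrist");cv2.imwrite("pics/w3.png",grab_frame("wrist")[...,::-1])
print(proj(c,[[.582,.1812,.112],s['position']*[1,1,0]+[0,0,.112]]))
for x,y in[(-.02,-.022),(.02,.022)]: print(proj(c,[.582,.1812,.112]+y*YV+x*np.array([YV[1],-YV[0],0])))
E
```

```text
[0.58176543 0.18581548 0.19662952] 7.5 [-0.33374531  0.64955268 -0.20018143]
[[272.02899685 216.79507834]
 [277.59737017 214.85123001]]
[[243.16730917 191.61515658]]
[[299.60056579 240.82587788]]
```

View pics/w3.png

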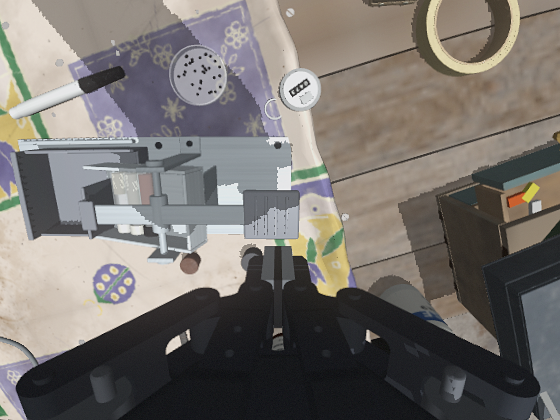

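The paddle spans (243–299, 190–239), exactly as predicted, and the tool is over it. Going down and pressing.

Emit:
play_rows(
  deltas=[
    [0, 0, 0.06, 0, 0, 0, 1],
    [0, 0, 0.11, 0, 0, 0, 1],
    [0, 0, 0.14, 0, 0, 0, 1],
    [0, 0, 0.155, 0, 0, 0, 1],
    [0, 0, 0.17, 0, 0, 0, 1],
    [0, 0, 0.185, 0, 0, 0, 1],
    [0, 0, 0.2, 0, 0, 0, 1],
    [0, 0, 0.212, 0, 0, 0, 1],
    [0, 0, 0.222, 0, 0, 0, 1],
    [0, 0, 0.222, 0, 0, 0, 1],
  ],
)

```text
clock: 8.55
position: [0.5819, 0.1809, 0.087]
tool_rot: [3.142, 0.0, 2.837]
force: [0.1, -1.1, 5.4]
grip_width: -0.0003
finger_force: 2.3
```

Emit:
play_rows(
  deltas=[
    [0, 0, 0.003, 0, 0, 0, 1],
    [0, 0, 0.006, 0, 0, 0, 1],
    [0, 0, 0.006, 0, 0, 0, 1],
    [0, 0, 0.006, 0, 0, 0, 1],
  ],
)

```text
clock: 8.95
position: [0.582, 0.1811, 0.0848]
tool_rot: [3.141, 0.001, 2.837]
force: [-0.5, -2.0, 6.2]
grip_width: 0.0001
finger_force: 2.4
```

Emit:
play_rows(
  deltas=[
    [0, 0, 0.003, 0, 0, 0, 1],
    [0, 0, 0.003, 0, 0, 0, 1],
    [0, 0, 0.003, 0, 0, 0, 1],
    [0, 0, 0.003, 0, 0, 0, 1],
    [0, 0, 0.003, 0, 0, 0, 1],
    [0, 0, 0.003, 0, 0, 0, 1],
    [0, 0, 0.003, 0, 0, 0, 1],
    [0, 0, 0.003, 0, 0, 0, 1],
    [0, 0, 0.003, 0, 0, 0, 1],
    [0, 0, 0.003, 0, 0, 0, 1],
  ],
)

```text
clock: 9.95
position: [0.582, 0.1811, 0.0833]
tool_rot: [3.141, 0.001, 2.837]
force: [-0.2, -0.4, 5.2]
grip_width: 0.0
finger_force: 2.4
```

```bash
python3 - <<'E'
from workcell import *
import cv2,numpy as np
f=lambda n,a,b,c,d,s:cv2.resize(grab_frame(n)[a:b,c:d,::-1],(d*s-c*s,b*s-a*s),interpolation=cv2.INTER_CUBIC)
t=f("wrist",90,270,0,330,2)
u=f("top",170,280,220,385,4)
cv2.imwrite("pics/v4.png",np.vstack([cv2.resize(t,(540,295)),cv2.resize(u,(540,305))[:305]]))
E
```

```text
(no output)
```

View pics/v4.png

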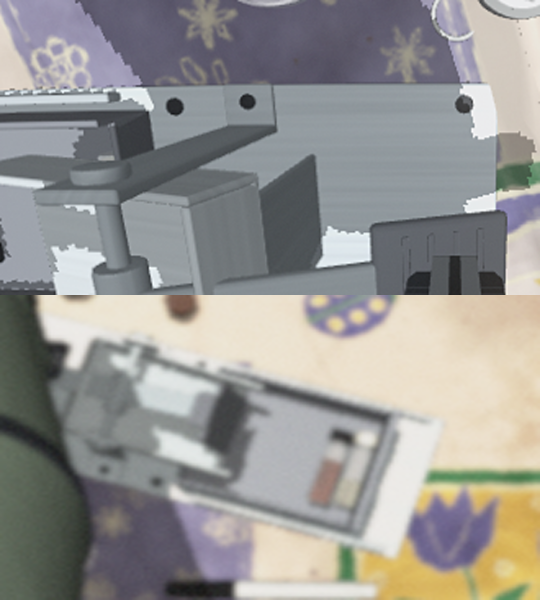

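The tray shows the red vial and at least one beige vial near (340,480). I need a closer look to count them, so I'll keep holding.

```bash
python3 - <<'E'
from workcell import *
import cv2,numpy as np
u=np.mean([grab_frame("top") for _ in range(6)],0).astype(np.uint8)[180:265,235:350,::-1]
v=np.mean([grab_frame("side") for _ in range(4)],0).astype(np.uint8)[160:260,220:335,::-1]
g=lambda i:cv2.resize(i,(400,int(400*i.shape[0]/i.shape[1])),interpolation=cv2.INTER_CUBIC)
a,b=g(u),g(v);h=min(len(a),len(b))
cv2.imwrite("pics/v5.png",np.hstack([a[:h],b[:h]]));print(observe()['force'],observe()['clock'])
E
```

```text
[-0.48252302 -2.07465333  5.1911107 ] 10.55
```

View pics/v5.png

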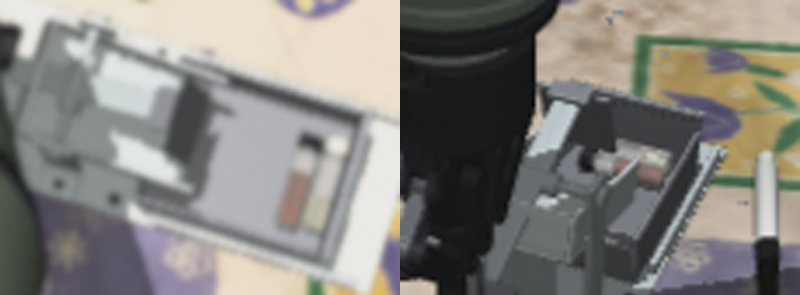

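Emit:
play_rows(
  deltas=[
    [0, 0, 0.003, 0, 0, 0, 1],
    [0, 0, 0.006, 0, 0, 0, 1],
    [0, 0, 0.006, 0, 0, 0, 1],
    [0, 0, 0.006, 0, 0, 0, 1],
    [0, 0, 0.006, 0, 0, 0, 1],
    [0, 0, 0.006, 0, 0, 0, 1],
    [0, 0, 0.006, 0, 0, 0, 1],
    [0, 0, 0.006, 0, 0, 0, 1],
    [0, 0, 0.006, 0, 0, 0, 1],
    [0, 0, 0.006, 0, 0, 0, 1],
  ],
)

```text
clock: 11.55
position: [0.582, 0.1811, 0.0803]
tool_rot: [3.141, 0.001, 2.837]
force: [-0.2, -1.7, 5.7]
grip_width: 0.0004
finger_force: 2.5
```

```bash
python3 - <<'E'
from workcell import *
import cv2,numpy as np
cs=[]
g=lambda n,a,b,c,d:cv2.resize(np.mean([grab_frame(n) for _ in range(4)],0).astype(np.uint8)[a:b,c:d,::-1],(400,300),interpolation=cv2.INTER_CUBIC)
u=g("top",180,255,245,345);v=g("side",165,240,255,355);w=g("wrist",90,300,0,280)
z=cv2.resize(cv2.imread("pics/top0.png")[180:255,220:320],(400,300),interpolation=cv2.INTER_CUBIC)
h=lambda i:cv2.convertScaleAbs(i,alpha=1.6,beta=10)
cv2.imwrite("pics/v6.png",np.vstack([np.hstack([u,h(v)]),np.hstack([h(w),z])]))
E
```

```text
(no output)
```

View pics/v6.png

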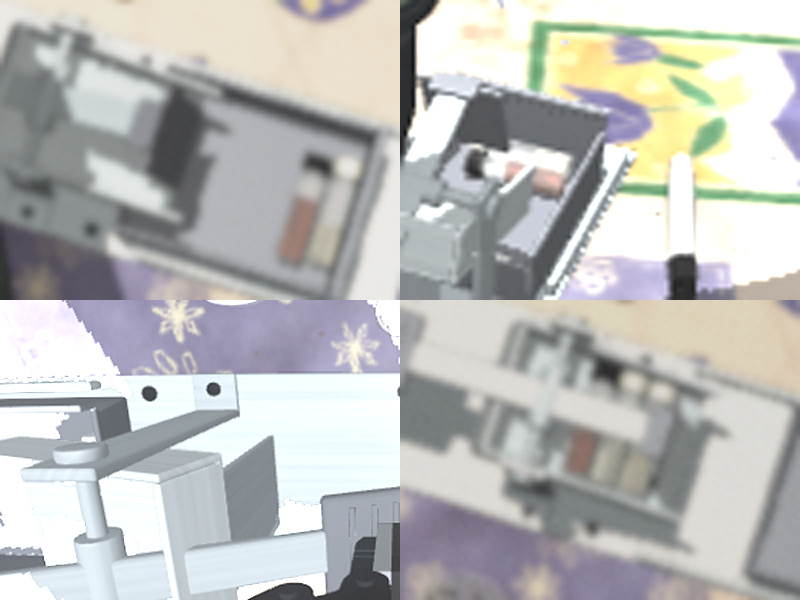

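Two vials show in the tray: the red one at (300,210) and a beige one at (337,215) in the upper-left panel. The chute looks empty, so the third may be hidden. I'll work out heights and places to see where it can be.

```bash
python3 - <<'E'
from workcell import *
from h import *
ct,cs=get_calibration("top"),get_calibration("side")
T=lambda u,v:(245+u/4-.375,180+v/4-.375)
S=lambda u,v:(255+(u-400)/4-.375,165+v/4-.375)
XV=np.array([YV[1],-YV[0],0])
rel=lambda p:np.round([(p-O)@XV*1e3,(p-O)@YV*1e3,p[2]*1e3],1)
for n,t,s in[("redcap",(318,160),(476,162)),("redbot",(292,258),(560,182)),("beigebot",(325,262),(572,163))]:
    a,b=ray(ct,*T(*t)),ray(cs,*S(*s));o,q=ct['xyz'],cs['xyz']
    k=np.linalg.lstsq(np.stack([a,-b],1),q-o,rcond=None)[0]
    p,r=o+a*k[0],q+b*k[1];print(n,rel((p+r)/2),"gap",np.linalg.norm(p-r))
for n,t in[("red",(304,210)),("beige",(337,214)),("walltop-in",(368,210))]:
    for z in(.015,.031,.053):print(n,z,rel(onz(ct,*T(*t),z)))
for n,p in dict(chute_mouth=[0,-72,50],gate=[0,-60,79],inend=[0,-50,7],gapc=[0,-61,15],gapL=[-29,-61,15]).items():
    P=O+XV*p[0]/1e3+YV*p[1]/1e3+[0,0,p[2]/1e3]
    a,b=proj(ct,P)[0],proj(cs,P)[0];print(n,(a-[245,180])*4,(b-[255,165])*4+[400,0])
E
```

```text
redcap [  21.4 -137.8   18.2] gap 0.0023202770266117093
redbot [ -30.2 -139.6   18.2] gap 0.0013071083175909878
beigebot [ -29.  -157.1   19.3] gap 0.0027479785529607712
red 0.015 [  -4.5 -138.4   15. ]
red 0.031 [  -6.3 -137.7   31. ]
red 0.053 [  -8.6 -136.7   53. ]
beige 0.015 [  -1.3 -155.6   15. ]
beige 0.031 [  -3.  -154.6   31. ]
beige 0.053 [  -5.5 -153.3   53. ]
walltop-in 0.015 [   5.7 -170.5   15. ]
walltop-in 0.031 [   3.9 -169.3   31. ]
walltop-in 0.053 [   1.3 -167.7   53. ]
chute_mouth [185.95210574 154.36196457] [465.12953877 192.51084652]
gate [164.11958995 140.37932008] [457.37148636 161.48453231]
inend [144.79382992 151.00282068] [447.98983097 279.93806402]
gapc [164.69439236 155.58754044] [456.09978592 255.94772355]
gapL [147.89002411 207.84217852] [507.19844051 270.18365224]
```

Both visible vials lie on the tray floor against the outer wall. Red was the uphill-most of the three, so all of them have passed the gate. The third can only be in the tray under the chute's mouth, hidden from these cameras. I'll press a little deeper, hold, then release gently and look under the mouth from the tray side.

Emit:
play_rows(
  deltas=[
    [0, 0, 0.003, 0, 0, 0, 1],
    [0, 0, 0.006, 0, 0, 0, 1],
    [0, 0, 0.006, 0, 0, 0, 1],
    [0, 0, 0.006, 0, 0, 0, 1],
    [0, 0, 0.006, 0, 0, 0, 1],
    [0, 0, 0.006, 0, 0, 0, 1],
    [0, 0, 0.006, 0, 0, 0, 1],
    [0, 0, 0.006, 0, 0, 0, 1],
    [0, 0, 0.006, 0, 0, 0, 1],
    [0, 0, 0.006, 0, 0, 0, 1],
  ],
)

```text
clock: 13.15
position: [0.5822, 0.1812, 0.0777]
tool_rot: [3.141, 0.001, 2.837]
force: [-1.6, -0.7, 11.9]
grip_width: 0.0001
finger_force: 5.4
```

Emit:
play_rows(
  deltas=[
    [0, 0, -0.015, 0, 0, 0, 1],
    [0, 0, -0.03, 0, 0, 0, 1],
    [0, 0, -0.045, 0, 0, 0, 1],
    [0, 0, -0.06, 0, 0, 0, 1],
    [0, 0, -0.075, 0, 0, 0, 1],
    [0, 0, -0.1, 0, 0, 0, 1],
    [0, 0, -0.15, 0, 0, 0, 1],
    [0, 0, -0.2, 0, 0, 0, 1],
    [0, 0, -0.25, 0, 0, 0, 1],
    [0, 0, -0.26, 0, 0, 0, 1],
  ],
)

```text
clock: 14.15
position: [0.5825, 0.1808, 0.2099]
tool_rot: [3.14, 0.003, 2.836]
force: [0.0, -0.5, 0.6]
grip_width: -0.0002
finger_force: 0.0
```

```bash
python3 - <<'E'
from workcell import *
from h import *
s=observe();c=get_calibration("wrist");XV=np.array([YV[1],-YV[0],0])
print(s['position'],s['force'],s['clock'],"cam rel tool",R.from_euler('xyz',s['tool_rot']).inv().apply(c['xyz']-s['position']))
tgt=O-.26*YV+[0,0,.2]
print(tgt);deltas(s,[tgt])
E
```

```text
[0.58245691 0.18080826 0.20993726] [ 0.0077308  -0.52721929  0.57031169] 14.15 cam rel tool [ 6.95348319e-02  8.41556525e-05 -1.42474793e-01]
[ 0.47724939 -0.15280249  0.2       ]
[ 2.000e-04 -6.996e-01  1.870e-02]
turn [ 0.0008  0.0012 -0.0007]
```

Emit:
play_rows(
  deltas=[
    [0, -0.06, 0, 0, 0, 0, 1],
    [0, -0.14, 0, 0, 0, 0, 1],
    [0, -0.22, 0, 0, 0, 0, 1],
    [0, -0.3, 0, 0, 0, 0, 1],
    [0, -0.38, 0, 0, 0, 0, 1],
    [0, -0.46, 0, 0, 0, 0, 1],
    [0, -0.54, 0, 0, 0, 0, 1],
    [0, -0.62, 0, 0, 0, 0, 1],
    [0, -0.7, 0, 0, 0, 0, 1],
    [0, -0.7, 0, 0, 0, 0, 1],
  ],
)

```text
clock: 15.15
position: [0.4742, -0.1579, 0.207]
tool_rot: [-3.14, -0.001, 2.83]
force: [-0.3, 0.6, 0.4]
grip_width: 0.0002
finger_force: 0.0
```

```bash
python3 - <<'E'
from workcell import *
from h import *
c=get_calibration("wrist");XV=np.array([YV[1],-YV[0],0])
w=np.mean([grab_frame("wrist") for _ in range(3)],0).astype(np.uint8)[100:280,290:560,::-1]
t=np.mean([grab_frame("top") for _ in range(4)],0).astype(np.uint8)[165:280,195:367,::-1]
cv2.imwrite("pics/v7.png",np.hstack([cv2.resize(w,(400,267)),cv2.resize(t,(400,267),interpolation=cv2.INTER_CUBIC)]).repeat(2,0).repeat(2,1)[:534,:] if 0 else np.hstack([cv2.resize(w,(400,267),interpolation=cv2.INTER_CUBIC),cv2.resize(t,(400,267),interpolation=cv2.INTER_CUBIC)]))
P=O-.061*YV+[0,0,.015];print((proj(c,P)[0]-[290,100])*400/270, observe()['position'])
E
```

```text
[248.38000057 129.13273687] [ 0.47687552 -0.15195874  0.20674214]
```

View pics/v7.png

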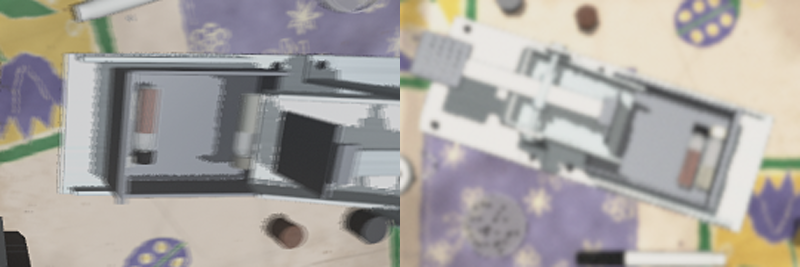

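The wrist view shows the third vial lying in the tray under the chute's mouth, at (247,130). The red vial is visible in the tray and the outer wall hides the other. The top view shows the chute empty, the rocker back up, the tray home and the bystanders in place.

```bash
python3 -c "
from workcell import *
print(job_done())"
```

```text
the job is handed in; nothing more can be done
None
```

The job is done and handed in at about 15.5 s of the 48 s allowed: the tray is fully home, all three vials are in it, the gate is shut again, and the bystanders look unmoved in the last pictures.

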